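Lock the filter hatch of the bench vacuum unit with its slotted key

TASK

The vacuum unit has a new filter and its hatch lies loose on the seal: take the slotted key from the tool stand, set its blade in the lock's slot, press the hatch down firmly but without force, and turn the lock clockwise its full quarter turn so that the cam holds the hatch shut. The lock has some play and the hatch's keeper sits at an unknown height, so feel your way, and touch the unit with nothing but the key. Then stand the key upright and fully home in the empty hole of the stand, and leave everything else where it is.

Things in the scene. Friction and masses are not known exactly. Their poses are not given: they have to be found in the camera images.
- key_mid (a point): Centre of the lock key's handle, a black flat wing 32 mm wide, 10 mm thick, 34 mm tall; the key, 0.1 kg, stands upright in the stand, blade down. 33 mm below this point is the underside of its 28 mm round steel flange, 5 mm thick, resting on the stand's top; 55 mm below is the blade's tip. x runs along the width of handle and blade, y across their thickness (pinch along y), z up.
- key_tip (a point): Middle of the key's blade tip, in the stand's hole at the start. The flat steel blade is 18 mm wide (x), 2.4 mm thick (y) and 22 mm long from flange to tip; between flange and handle is an 11 mm long round neck, 9 mm across. z points up along the key.
- lock_mid (a point): Centre of the lock's dark bezel ring (47 mm across, 8 mm above the hatch), level with its top, 145 mm from the hatch's hinge, on the robot's side. In the bezel lies the 26 mm steel plug, its top level with the bezel's. The lock floats: the plug's centre lies anywhere from 4 mm before to 4 mm behind this point along x, and stays where it is left. x points to the unit's display side, z up.
- hatch_edge (a point): Middle of the hatch's free edge, underside, 30 mm from the lock's middle. Loose, the hatch lies on its springy seal. Pressed at the lock it goes down 3 to 8.5 mm to a firm stop: the keeper under it, whose height was set by hand and cannot be seen. The press to reach the stop is 4 to 12 N; the cam passes under the keeper only in the last 1.2 mm. Axes as lock_mid.
- lock (a joint): Turn of the lock, rad, growing clockwise seen from above. At 0 the slot lies along y of lock_mid; it is loose up to 0.3; at 0.35 to 0.7 the cam meets the keeper and jams unless the hatch is pressed down; 1.57 is the full quarter turn, a hard stop follows at 1.70. 0.04 N m of friction; it stays where left. The slot is 4.2 mm wide, 6.5 mm deep, open at both ends of the plug. Over 30 N from the key, press and push on the slot's flanks added up, harms it.
- hatch (a joint): Lift of the hinged hatch (aluminium, 175 x 150 mm), rad: 0 is level, about 0.029 loose on the seal; pressed to the stop it reads -0.03 to 0.009, held by the cam 0.008 more than that.
- unit: The bench vacuum unit, a white case 260 x 240 mm and 120 mm high, fixed to the bench; origin under its centre, x towards its display side, away from the robot, z up. The lock is 85 mm from the centre towards -x.
- stand: The grey tool stand, a block 150 x 50 mm and 34 mm tall, fixed to the bench, with two holes 45 mm either side of its middle along its x; origin under its centre.
- hole0 (a point): Centre of the mouth of one hole of the stand, 34 mm above the bench: round, 21 mm across, 26 mm deep, its edge slightly chamfered. At the start the key stands in one hole and the nut driver in the other.
- hole1 (a point): Centre of the mouth of the stand's other hole, the same.
- driver: The nut driver in the stand's other hole: round black handle 25 mm across, its top 90 mm above the bench; origin at its lower tip. Bystander.
- tin: Solvent tin, 100 x 65 x 165 mm with a red cap; origin under its centre. Bystander.
- earmuffs: Yellow and black ear defenders lying on the bench, about 150 x 150 mm and 65 mm high; origin under the middle between the cups. Bystander.
- cartridge: The old filter cartridge standing on the bench, white with blue ends, 60 mm across and 90 mm tall; origin under its centre. Bystander.

How it is judged:
By the outcome, as a careful person would: the job done as asked, in the order asked, and still so for the second after the job is handed in, with the robot touching nothing.
It also fails if it takes over 72 s, if anything falls off the work surface, if the arm or the gripper's body presses on something with over 40 N, if the wrist force passes 120 N, or if a joint passes its speed limit or range.

ROBOT

A 7-joint arm with a two-finger parallel gripper is mounted at the origin on the work surface. World frame = base frame: x ahead of the robot, y to its left, z up, the work surface at z = 0. Lengths are in mm, angles in rad, forces in N, time in s.
With the tool pointing down it reaches from about 400 to 875 mm from the base axis. Payload 4.4 kg.
Tool frame: the origin (TCP) lies on the centre line of the jaws, within the pads' length; the fingertips stand 25 mm ahead of it and the grasp point (between the pads) lies 6 mm ahead of it; x points along the fingers, y is the direction in which the jaws open and shut, and the axes are right-handed (so a half turn about x gives the same grasp; the last joint's range is limited). The gripper opens to 85 mm and grips with 20 to 120 N. Pads are 22 mm wide; open, the fingers measure 114 mm over their backs; the gripper's body (76 mm by 85 mm) begins 54 mm behind the grasp point. The pads swing forward as they close: fully open they stand 13 mm farther back than shut.
Start: joints at [1.164, 0.628, 0.038, 1.517, -0.027, 0.996, -0.02], TCP at [217.284, -612.622, 256.313] pointing down, gripper open.
Joint ranges: [-3.06, 3.06], [-0.37, 2.12], [-1.25, 1.32], [0.18, 2.47], [-1.1, 4.24], [0.23, 1.98], [-2.94, 2.94]. Speed limits (rad/s): [2.57, 2.57, 3.14, 3.14, 3.14, 3.14, 3.14].

INTERFACE

Orientations are given as [roll, pitch, yaw] about the fixed x, y, z axes, in that order (R = Rz(yaw) Ry(pitch) Rx(roll)).
In Python, from cell import * gives the robot as it stands. The module is installed in compiled form; this text tells all that it offers.
- The arm moves only by the tool jog_arm, never from a script. Its argument "series" is a list of rows, each a list of 3 entries, a list of its own where there are three numbers: the turn, a rotation vector about the tool's x, y, z in degrees, then the shift along the tool's x, y, z in mm, then the gripper's target within -1 to 1 (shut at 1, half-way at 0, fully open at -1). In form: [[[rx, ry, rz], [dx, dy, dz], hand], ...]. A call has 1 to 8 rows; each row shifts and turns the commanded pose from where the row before left it, along the tool's axes as they then stand; what a row does not reach is not made up. A row lasts 1/8 s, in which the tool goes at most 62.5 mm and 10.7 degrees, less where a joint would pass 70% of its speed; a pose out of reach is approached as far as the arm can. A call is refused whole if a number of a shift passes 62.5 or a number of a turn 10.7, either way. A call with a gripper value outside its range is refused whole. The fingers move at their own pace and stop on an object; the grip force is fixed at half the most. Time passes only in rows, so rows that do not move let the fingers close. It gives the time, the measured TCP pose, the force and the opening at its end, in the units of the state.
- read_state(): the state, without advancing time (a new reading comes with each control period).
- get_image(name): name is "scene" or "side" or "wrist"; returns a dict with "img" (400x640x3 uint8, red, green, blue), "range_z" (400x640 float32, mm along the optical axis (not along the pixel's ray), 0 where there is no reading), "fovy" (degrees; the focal length in pixels is half the picture's height over the tangent of half this angle, whatever the lens; pixels are square), "cx", "cy" (the principal point, pixels), "cam_to_world" (4x4, takes a point from camera to world coordinates). Camera axes: x right, y up, looking along -z (the intrinsics and any distortion apply to the point x, -y, -z); pixel columns grow to the right and rows downward; lengths in mm; the calibration is good to about 2 mm. A picture is of the moment at which its call begins.
- finish_job(): hands the job in, once; it reports no verdict.
The state is a dict: "clock": time; "qpos": joint angles; "qd": joint speeds; "tau": joint torques, N m; "eef_pos": TCP position; "tool_rot": TCP orientation; "force": force on the tool from outside, world axes, zero at the start; "torque": the same for the moment, N m; "width": finger opening in mm.
Only numpy, scipy, OpenCV 4.12 (cv2) and the standard library are available. Lean on these libraries where they do the work, as an engineer would, in place of code of your own. Each camera call takes 0.05 s, during which the arm holds its last target. There are 200 camera calls.

## Working session

There is one attempt and no reset: what is moved stays moved. The work goes in short steps, Python scripts to look and compute and a tool call to move; the robot and the scene stay as the last step left them, time stands still between calls to the robot, and variables do not carry over. Pictures are saved under pics/ and viewed, about 8 in all and at most 12, crops included, and the job is handed in when it is done.

Besides the shell and the picture viewer there is one more tool, called after "Emit:" as a command line: name --argument value ..., lists and objects as JSON in quotes. jog_arm: Moves the arm, as the interface text tells. Its arguments: {"type":"object","properties":{"series":{"type":"array"}},"required":["series"]}

```bash
mkdir -p pics
cat > h.py <<'E'
from cell import *
import numpy as np, cv2
from scipy.spatial.transform import Rotation as R
def cloud(d):
    h,w=d["range_z"].shape; f=h/2/np.tan(np.radians(d["fovy"])/2)
    v,u=np.mgrid[0:h,0:w]; z=d["range_z"]
    P=np.stack([(u-d["cx"])/f*z,-(v-d["cy"])/f*z,-z,np.ones_like(z)],-1)
    return (P@np.array(d["cam_to_world"]).T)[...,:3]
def save(n,im,s=1):
    cv2.imwrite("pics/"+n+".png",cv2.resize(im[...,::-1],None,fx=s,fy=s,interpolation=cv2.INTER_CUBIC))
E
python3 - <<'E'
from h import *
s=read_state(); print(s)
a=[]
for n in("scene","side","wrist"):
    d=get_image(n); print(n,d["fovy"],d["cx"],d["cy"],np.round(d["cam_to_world"],3).tolist(),[k for k in d])
    np.savez("im_"+n,**d); save(n,d["img"])
E
```

```text
{'clock': 0.0, 'qpos': array([ 1.1642253 ,  0.62933019,  0.03848425,  1.51839618, -0.02701233,
        0.99630767, -0.02002506]), 'qd': array([ 0.00093773,  0.00156922,  0.00068496,  0.00101328, -0.00056739,
       -0.0007827 , -0.00091588]), 'tau': array([-6.95745930e-04, -5.63395393e+01,  1.22630272e+00, -1.93442899e+01,
        1.11056969e-02,  1.06009954e-02, -1.29961961e-05]), 'eef_pos': array([ 217.0480115 , -612.06056294,  255.39114522]), 'tool_rot': array([-1.55007904,  1.56887412,  1.93221801]), 'force': array([0.2414073 , 0.58552306, 0.18747658]), 'torque': array([-0.03842915, -0.01124657,  0.03104464]), 'width': 85.4421913491344}
scene 49.52476114926697 318.0422848436443 201.26720982649843 [[-0.389, -0.693, 0.607, 1444.422], [0.921, -0.282, 0.268, 421.005], [-0.015, 0.664, 0.748, 1163.049], [0.0, 0.0, 0.0, 1.0]] ['img', 'range_z', 'fovy', 'cx', 'cy', 'cam_to_world']
side 54.03099415193936 321.14291264106254 197.16722765318852 [[-0.827, 0.395, -0.4, 140.377], [-0.562, -0.607, 0.563, 649.432], [-0.021, 0.69, 0.723, 936.017], [0.0, 0.0, 0.0, 1.0]] ['img', 'range_z', 'fovy', 'cx', 'cy', 'cam_to_world']
wrist 58.386345292970965 316.7225728340285 200.22770046531994 [[0.334, 0.904, 0.267, 284.526], [-0.943, 0.321, 0.093, -588.086], [-0.002, -0.283, 0.959, 372.908], [0.0, 0.0, 0.0, 1.0]] ['img', 'range_z', 'fovy', 'cx', 'cy', 'cam_to_world']
```

View pics/scene.png

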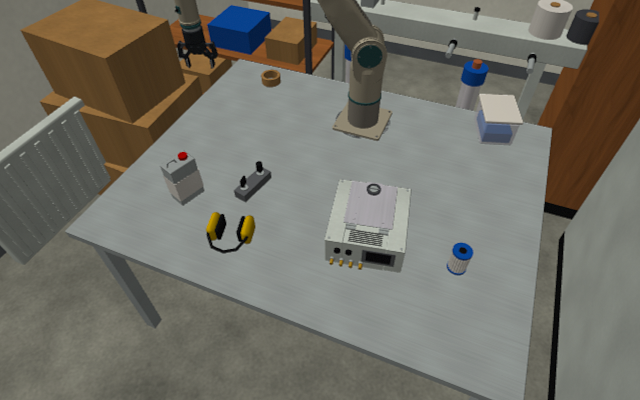

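View pics/side.png

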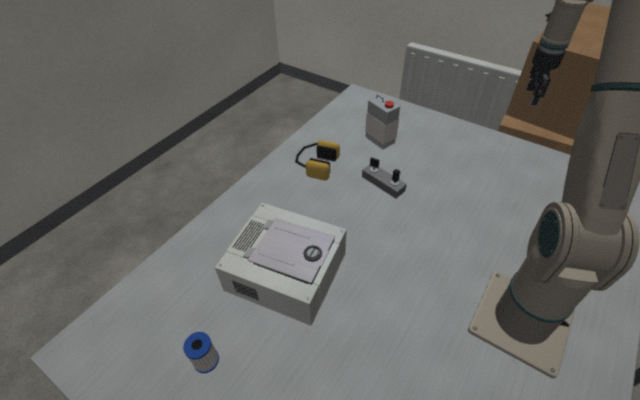

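Run:
```python
from h import *
ds={n:dict(np.load(f"im_{n}.npz")) for n in("scene","side")}
for n,pts in (("scene",[(242,181),(260,166),(253,184),(373,187),(370,205),(395,118),(340,190)]),("side",[(375,162),(396,175),(384,180),(313,253),(290,247)])):
    P=cloud(ds[n])
    for u,v in pts: print(n,u,v,np.round(P[v,u],1))
a=cv2.resize(ds["scene"]["img"][150:210,220:290],None,fx=5,fy=5,interpolation=2)
b=cv2.resize(ds["side"]["img"][145:205,350:420],None,fx=5,fy=5,interpolation=2)
c=cv2.resize(ds["side"]["img"][215:285,265:350],None,fx=4,fy=4,interpolation=2)
o=np.zeros((600,700,3),np.uint8); o[:300,:350]=a;o[:300,350:]=b;o[300:580,:340]=c
save("crop1",o)
for n in ds:
    P=cloud(ds[n]).reshape(-1,3); P=P[np.isfinite(P).all(1)]
    m=(P[:,2]>40)&(P[:,2]<105)&(np.hypot(P[:,0]-0,P[:,1])<5000)
    np.save("P_"+n,P)
```

```text
scene 242 181 [ 580.4 -248.8   83.7]
scene 260 166 [ 487.4 -227.7   80.8]
scene 253 184 [ 538.  -235.7   32.9]
scene 373 187 [490.5 195.1 141.4]
scene 370 205 [555.7 207.7 127.4]
scene 395 118 [-62.1 125.1   3.9]
scene 340 190 [521.7  93.4 117.2]
side 375 162 [ 558.4 -251.4   73.6]
side 396 175 [ 469.7 -226.6   79.4]
side 384 180 [ 509.9 -231.2   32.7]
side 313 253 [490.  199.7 140.9]
side 290 247 [553.2 211.6 132.1]
```

View pics/crop1.png

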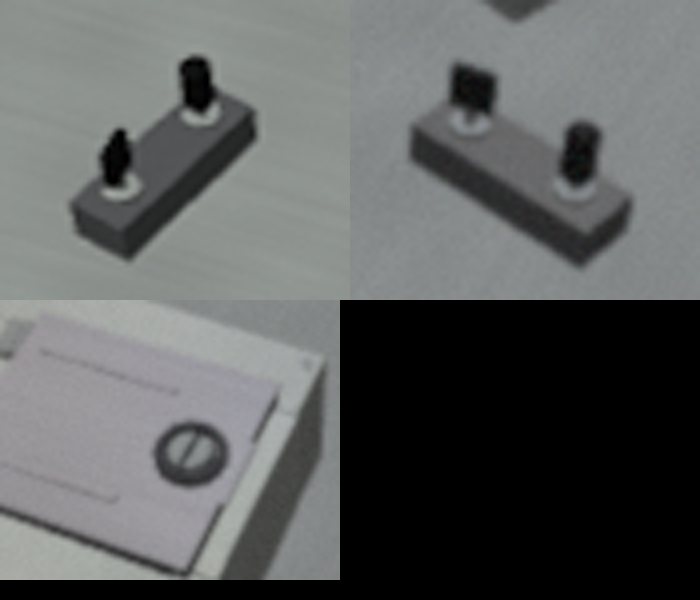

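```bash
cat >> h.py <<'E'
def pose():
    s=read_state(); return np.array(s["eef_pos"]),R.from_euler("xyz",s["tool_rot"]),s
def go(p,rot):
    """turn (deg rotvec, tool) and shift (current tool axes; and after-turn axes)"""
    p0,r0,_=pose(); d=np.array(p)-p0
    print("turn",np.round(np.degrees((r0.inv()*rot).as_rotvec()),2),"shift_now",np.round(r0.inv().apply(d),2),"shift_after",np.round(rot.inv().apply(d),2))
def down(yaw): # tool x down; tool y direction at angle yaw (deg) in world xy
    y=np.array([np.cos(np.radians(yaw)),np.sin(np.radians(yaw)),0]); x=np.array([0,0,-1.]); z=np.cross(x,y)
    return R.from_matrix(np.stack([x,y,z],1))
E
python3 - <<'E'
from h import *
p,r,s=pose(); print(np.round(r.as_matrix(),3).tolist())
M=np.load("im_wrist.npz")["cam_to_world"]
print("cam in tool",np.round(r.inv().apply(M[:3,3]-p),1), np.round(r.as_matrix().T@M[:3,:3],3).tolist())
for n in("scene","side"):
    P=np.load(f"P_{n}.npy")
    def sel(c,rad,z0,z1): return P[(np.hypot(P[:,0]-c[0],P[:,1]-c[1])<rad)&(P[:,2]>z0)&(P[:,2]<z1)]
    for nm,c,rad,z0,z1 in (("key",(568,-250),35,52,95),("drv",(478,-227),35,55,100),("stand",(525,-238),95,29,37),("hatch",(580,210),200,118,134)):
        q=sel(c,rad,z0,z1); 
        if len(q)<5: print(nm,len(q)); continue
        m=np.median(q[:,:2],0).astype(np.float32); rc=cv2.minAreaRect(q[:,:2].astype(np.float32))
        print(n,nm,len(q),np.round(q.mean(0),1),np.round(q[:,2].max(),1),np.round(rc[0],1),np.round(rc[1],1),round(rc[2],1))
    q=P[(P[:,0]>350)&(P[:,2]>110)&(P[:,2]<128)&(abs(P[:,1]-205)<180)&(P[:,0]<850)]
    print(len(q),cv2.minAreaRect(q[:,:2].astype(np.float32)))
E
```

```text
[[-0.0, 0.334, -0.942], [0.001, -0.942, -0.334], [-1.0, -0.001, 0.0]]
cam in tool [-117.3   -0.4  -71.6] [[0.0, 0.283, -0.959], [1.0, 0.0, 0.0], [0.0, -0.959, -0.283]]
scene key 56 [ 571.2 -251.2   72. ] 86.1 [ 568.7 -252.3] [33.5  9.6] 2.9
scene drv 62 [ 483.9 -232.6   75.7] 90.9 [ 481.8 -234.1] [21.4 24.4] 46.0
scene stand 304 [ 529.8 -242.    33.1] 37.0 [ 524.2 -243.8] [ 54.8 154.6] 79.9
scene hatch 3320 [598.9 221.  125.1] 134.0 [580.7 216.6] [264.4 238.6] 10.9
2991 ((579.6280517578125, 216.37554931640625), (266.92742919921875, 239.45297241210938), 10.96723747253418)
side key 82 [ 560.2 -251.2   70.3] 86.1 [ 560.8 -252.5] [31.9 13.2] 13.3
side drv 79 [ 471.4 -230.8   75.2] 89.2 [ 471.7 -232.7] [22.6 21.9] 36.9
side stand 387 [ 512.8 -240.1   32.9] 36.8 [ 517.  -245.3] [ 54.  151.3] 78.8
side hatch 5650 [573.6 230.  124.8] 134.0 [574.5 216.5] [261.  239.5] 11.2
4539 ((574.7098388671875, 215.97634887695312), (261.8417053222656, 242.5924530029297), 11.015578269958496)
```

Run:
```python
from h import *
go([545,-248,200],down(-82))
```

```text
turn [1.153e+01 1.000e-02 8.000e-02] shift_now [  55.96 -233.61 -430.76] shift_after [  55.64 -315.04 -375.37]
```

Emit:
jog_arm --series '[[[0, 0, 0], [5, -23.4, -43], -1], [[0, 0, 0], [5, -23.4, -43], -1], [[0, 0, 0], [5, -23.4, -43], -1], [[0, 0, 0], [5, -23.4, -43], -1], [[0, 0, 0], [5, -23.4, -43], -1], [[0, 0, 0], [5, -23.4, -43], -1], [[0, 0, 0], [5, -23.4, -43], -1], [[0, 0, 0], [5, -23.4, -43], -1]]'

```text
clock: 1.15
eef_pos: [479.8, -319.9, 216.0]
tool_rot: [-0.654, 1.571, 2.829]
force: [0.9, -0.9, 0.1]
width: 85.3
```

Emit:
jog_arm --series '[[[0, 0, 0], [6, -23.4, -43], -1], [[0, 0, 0], [6, -23.4, -43], -1], [[5.7, 0, 0], [0, 0, 0], -1], [[5.8, 0, 0], [0, 0, 0], -1], [[0, 0, 0], [0, 0, 0], -1], [[0, 0, 0], [0, 0, 0], -1]]'

```text
clock: 1.9
eef_pos: [544.2, -248.4, 204.2]
tool_rot: [-0.636, 1.571, 2.647]
force: [0.0, -0.1, -0.1]
width: 85.5
```

Run:
```python
from h import *
p,r,s=pose(); print(s["clock"],p,np.round(r.as_matrix(),3).tolist(),s["qpos"].round(3))
d=get_image("wrist"); np.savez("w1",**d); save("w1",d["img"])
print(read_state()["eef_pos"])
```

```text
1.9 [ 544.23390095 -248.41068525  204.23463164] [[-0.0, 0.141, -0.99], [0.0, -0.99, -0.141], [-1.0, -0.0, 0.0]] [ 0.318  0.616  0.101  1.724 -0.08   0.807 -0.973]
[ 544.20793888 -248.46605297  204.24806765]
```

View pics/w1.png

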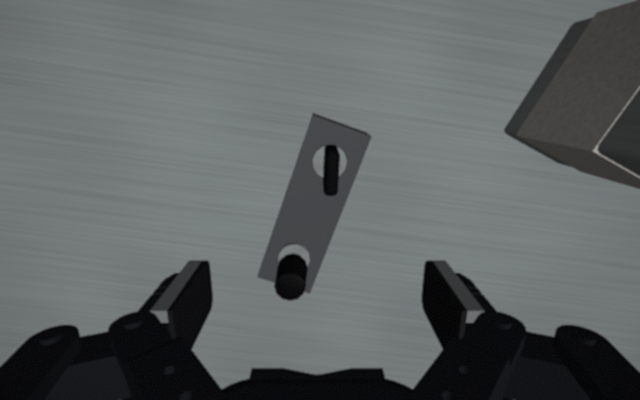

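```bash
cat > key.py <<'E'
from h import *
import sys
def key(f,c,r=40):
    d=dict(np.load(f)); P=cloud(d); g=d["img"].max(2)
    near=np.hypot(P[...,0]-c[0],P[...,1]-c[1])<r
    out={}
    m=near&(P[...,2]>55)&(P[...,2]<95); q=P[m]
    zt=np.percentile(q[:,2],95); t=q[q[:,2]>zt-6]
    print("all",len(q),cv2.minAreaRect(q[:,:2].astype(np.float32)),"ztop",zt)
    print("top",len(t),cv2.minAreaRect(t[:,:2].astype(np.float32)),t.mean(0))
    fl=near&(P[...,2]>35)&(P[...,2]<46)&(g>110); q=P[fl]
    print("flange",len(q),q.mean(0), cv2.minEnclosingCircle(q[:,:2].astype(np.float32)))
    v,u=np.nonzero(fl); print("flange px",u.min(),u.max(),v.min(),v.max())
key(sys.argv[1],(float(sys.argv[2]),float(sys.argv[3])))
E
python3 key.py w1.npz 566 -251
python3 - <<'E'
from h import *
d=dict(np.load("w1.npz")); P=cloud(d)
m=(P[...,2]>28)&(P[...,2]<37)&(np.hypot(P[...,0]-521,P[...,1]+243)<95); print(cv2.minAreaRect(P[m][:,:2].astype(np.float32)))
v,u=np.nonzero((d["img"].max(2)<40)&(np.hypot(P[...,0]-566,P[...,1]+251)<40)); print(u.min(),u.max(),v.min(),v.max(), cv2.minAreaRect(np.stack([u,v],1).astype(np.float32)))
for v in range(145,200,5): print(v,P[v,331].round(1))
E
```

```text
all 746 ((565.5966186523438, -254.8845977783203), (31.43842315673828, 10.034565925598145), 5.673765659332275) ztop 84.6924440222442
top 652 ((565.5748901367188, -254.88912963867188), (31.395832061767578, 10.002717971801758), 5.593317031860352) [ 566.08208338 -254.74125531   83.20469455]
flange 327 [ 565.85047326 -252.98510002   38.92137097] ((565.7421875, -255.2049560546875), 13.163317680358887)
flange px 313 345 147 175
((520.906982421875, -246.10812377929688), (50.26226043701172, 150.3581085205078), 78.54668426513672)
141 511 145 399 ((346.2578430175781, 357.17529296875), (294.3805847167969, 317.0677490234375), 38.453704833984375)
145 [ 581.  -253.6   55.3]
150 [ 581.1 -252.6   81.6]
155 [ 578.  -253.    83.3]
160 [ 574.9 -253.4   84.9]
165 [ 571.4 -254.    84. ]
170 [ 568.1 -254.5   84.2]
175 [ 564.8 -254.9   85. ]
180 [ 561.1 -255.6   83.5]
185 [ 557.6 -256.1   83.6]
190 [ 554.2 -256.6   83.9]
195 [ 550.4 -257.2   82.7]
```

Run:
```python
from h import *
go([565.5,-254.9,73],down(-84.4))
```

```text
turn [2.49 0.01 0.01] shift_now [131.24   9.39 -20.19] shift_after [131.25   8.48 -20.56]
```

Emit:
jog_arm --series '[[[2.5, 0, 0], [0, 0, 0], -1], [[0, 0, 0], [0, 8.5, -20.6], -1], [[0, 0, 0], [30, 0, 0], -1], [[0, 0, 0], [30, 0, 0], -1], [[0, 0, 0], [30, 0, 0], -1], [[0, 0, 0], [0, 0, 0], -1], [[0, 0, 0], [0, 0, 0], -1]]'

```text
clock: 2.82
eef_pos: [566.3, -255.3, 115.3]
tool_rot: [2.617, 1.569, -0.429]
force: [-0.3, -0.6, -0.6]
width: 85.4
```

```bash
python3 - <<'E'
from h import *
go([565.5,-254.9,73],down(-84.4))
d=get_image("wrist"); np.savez("w2",**d); save("w2",d["img"])
E
python3 key.py w2.npz 566 -254
```

```text
turn [-0.11 -0.08 -0.04] shift_now [42.31 -0.49  0.79] shift_after [42.32 -0.46  0.74]
all 1675 ((565.572265625, -254.9870147705078), (32.14790344238281, 9.974345207214355), 5.607165813446045) ztop 84.49506904904578
top 1366 ((565.517578125, -255.11155700683594), (32.101539611816406, 9.924721717834473), 4.998304843902588) [ 566.88330807 -254.87832131   83.1031998 ]
flange 712 [ 567.31374879 -255.26874373   38.84267608] ((565.534423828125, -255.36886596679688), 13.480472564697266)
flange px 294 340 204 243
```

Emit:
jog_arm --series '[[[0, 0, 0], [21, -0.3, 0.7], -1], [[0, 0, 0], [21, 0, 0], -1], [[0, 0, 0], [0, 0, 0], -1], [[0, 0, 0], [0, 0, 0], 1], [[0, 0, 0], [0, 0, 0], 1], [[0, 0, 0], [0, 0, 0], 1], [[0, 0, 0], [0, 0, 0], 1], [[0, 0, 0], [0, 0, 0], 1]]'

```text
clock: 3.88
eef_pos: [565.1, -254.7, 72.7]
tool_rot: [2.802, 1.57, -0.243]
force: [-0.7, 0.4, 3.3]
width: 9.2
```

Run:
```python
from h import *
p,r,s=pose(); print(s["clock"],p.round(2),s["force"],s["torque"],s["width"],s["qpos"].round(2)); go([565.5,-254.9,73],down(-84.4))
```

```text
3.875 [ 565.13 -254.67   72.71] [-0.74831298  0.39048592  3.28024848] [0.01911857 0.07498298 0.03293739] 9.22164014882631 [ 0.33  0.82  0.08  1.74 -0.11  0.58 -0.99]
turn [-0.08 -0.03 -0.01] shift_now [-0.29  0.27 -0.34] shift_after [-0.29  0.27 -0.34]
```

Emit:
jog_arm --series '[[[0, 0, 0], [-10, 0, 0], 1], [[0, 0, 0], [-15, 0, 0], 1], [[0, 0, 0], [-25, 0, 0], 1], [[0, 0, 0], [-40, 0, 0], 1], [[0, 0, 0], [-40, 0, 0], 1], [[0, 0, 0], [-37, 0, 0], 1], [[0, 0, 0], [0, 0, 0], 1]]'

```text
clock: 4.75
eef_pos: [566.8, -255.6, 243.8]
tool_rot: [2.655, 1.563, -0.391]
force: [0.7, -0.0, -1.3]
width: 9.3
```

Run:
```python
from h import *
p,r,s=pose(); print(p.round(1),s["force"].round(2),s["torque"].round(3),s["width"])
go([498.6,153.5,240],down(11))
```

```text
[ 566.8 -255.6  243.8] [ 0.72 -0.01 -1.35] [-0.012 -0.018  0.023] 9.314902411538954
turn [-95.49  -0.13  -0.5 ] shift_now [   2.01 -413.79   28.61] shift_after [   3.75   11.1  -414.61]
```

Emit:
jog_arm --series '[[[0, 0, 0], [0, -51.7, 3.6], 1], [[0, 0, 0], [0, -51.7, 3.6], 1], [[0, 0, 0], [0, -51.7, 3.6], 1], [[0, 0, 0], [0, -51.7, 3.6], 1], [[0, 0, 0], [0, -51.7, 3.6], 1], [[0, 0, 0], [0, -51.7, 3.6], 1], [[0, 0, 0], [0, -51.7, 3.6], 1], [[0, 0, 0], [0, -51.7, 3.6], 1]]'

```text
clock: 5.75
eef_pos: [495.5, 155.7, 239.1]
tool_rot: [0.316, 1.57, -2.729]
force: [0.6, 0.3, 0.3]
width: 9.6
```

Emit:
jog_arm --series '[[[-10.6, 0, 0], [0, 0, 0], 1], [[-10.6, 0, 0], [0, 0, 0], 1], [[-10.6, 0, 0], [0, 0, 0], 1], [[-10.6, 0, 0], [0, 0, 0], 1], [[-10.6, 0, 0], [0, 0, 0], 1], [[-10.6, 0, 0], [0, 0, 0], 1], [[-10.6, 0, 0], [0, 0, 0], 1], [[-10.6, 0, 0], [0, 0, 0], 1]]'

```text
clock: 6.75
eef_pos: [495.8, 154.0, 238.9]
tool_rot: [-1.137, 1.569, -2.696]
force: [0.5, 0.3, -0.3]
width: 9.4
```

Emit:
jog_arm --series '[[[-10.6, 0, 0], [0, 0, 0], 1], [[0, 0, 0], [0, 0, 0], 1], [[0, 0, 0], [0, 0, 0], 1]]'

```text
clock: 7.12
eef_pos: [496.2, 154.0, 239.1]
tool_rot: [-1.252, 1.57, -2.635]
force: [0.3, 0.2, 0.0]
width: 9.1
```

Run:
```python
from h import *
p,r,s=pose(); print(s["clock"],p.round(1),s["force"].round(2),s["torque"].round(3),s["qpos"].round(2))
go([498.6,153.5,240],down(11))
d=get_image("wrist"); np.savez("w3",**d); save("w3",d["img"])
```

```text
7.125 [496.2 154.  239.1] [0.3  0.24 0.03] [0.013 0.004 0.047] [-0.12  0.48 -0.35  1.89  0.22  0.81 -0.39]
turn [-0.26  0.01  0.03] shift_now [-0.88  2.23  0.97] shift_after [-0.88  2.23  0.98]
```

View pics/w3.png

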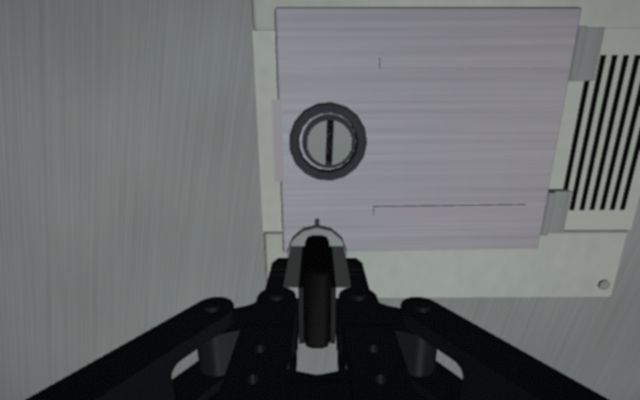

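```bash
cat > lock.py <<'E'
from h import *
import sys
d=dict(np.load(sys.argv[1])); cx,cy=int(sys.argv[2]),int(sys.argv[3]); P=cloud(d); g=d["img"].astype(int).max(2)
h,w=g.shape; f=h/2/np.tan(np.radians(d["fovy"])/2); M=d["cam_to_world"]
v,u=np.mgrid[0:h,0:w]; rr=np.hypot(u-cx,v-cy); k=w/640
ring=(rr<48)&(g<95)
zt=np.median(P[...,2][(rr<36)&(rr>28)]); print("ring z",zt)
def toz(u,v,z):
    D=M[:3,:3]@np.array([(u-d["cx"])/f,-(v-d["cy"])/f,-1.]); o=M[:3,3]; t=(z-o[2])/D[2]; return o+t*D
n,lab,st,ce=cv2.connectedComponentsWithStats(ring.astype(np.uint8))
for i in range(1,n):
    if st[i][4]>30: print(st[i],ce[i].round(1))
i=1+np.argmax(st[1:,4]); q=np.argwhere(lab==i)[:,::-1].astype(np.float32)
hu=cv2.convexHull(q); W=np.array([toz(a,b,zt)[:2] for a,b in hu[:,0]],np.float32)
print("ring ellipse",cv2.fitEllipse(W))
# slot: dark pixels near centre
m=(rr<19)&(g<90)
w_=np.maximum(0,110-g)*(rr<17)
pts=np.argwhere(w_>20)[:,::-1]; ww=w_[w_>20]
X=np.array([toz(a,b,zt)[:2] for a,b in pts]); c=np.average(X,axis=0,weights=ww); C=np.cov((X-c).T,aweights=ww); e,V=np.linalg.eigh(C)
print("slot c",c,"ang",np.degrees(np.arctan2(V[1,1],V[0,1])),e)
# hatch z near lock
for a,b in((cx-40,cy+10),(cx+60,cy),(cx+140,cy)): print(a,b,P[b,a].round(1))
E
python3 lock.py w3.npz 329 141
python3 - <<'E'
from h import *
d=dict(np.load("w3.npz")); P=cloud(d); p,r,s=pose()
for v in range(214,232,2):
    print(v,[d["img"][v,u].max() for u in range(310,328)])
for a,b in((318,220),(317,221),(318,222),(318,224),(318,230),(298,240),(338,240),(317,234)): print(a,b,P[b,a].round(1),r.inv().apply(P[b,a]-p).round(1))
# flange points in tool frame
T=r.inv().apply(P.reshape(-1,3)-p); m=(abs(T[:,0]-36)<6)&(np.hypot(T[:,1],T[:,2])<25)
q=T[m]; print(len(q),q.min(0),q.max(0),cv2.minEnclosingCircle(q[:,1:].astype(np.float32)))
m=(T[:,0]>43)&(T[:,0]<64)&(np.hypot(T[:,1],T[:,2])<25); q=T[m]; print("blade",len(q),q.min(0),q.max(0),q.mean(0))
save("w3c",d["img"][85:265,220:460],3.3)
E
```

```text
ring z 142.51195522665157
[ 290  102   77   78 3189] [328.3 140.1]
ring ellipse ((493.6381530761719, 199.51669311523438), (45.6839485168457, 45.730445861816406), 22.671846389770508)
slot c [494.52182357 200.25827259] ang 98.61960270265905 [ 1.10306843 32.72583607]
289 151 [471.7 188.7 134.7]
389 141 [531.4 206.2 133.8]
469 141 [580.6 215.3 132.5]
214 [np.uint8(145), np.uint8(146), np.uint8(145), np.uint8(146), np.uint8(145), np.uint8(145), np.uint8(146), np.uint8(145), np.uint8(145), np.uint8(146), np.uint8(146), np.uint8(146), np.uint8(145), np.uint8(145), np.uint8(145), np.uint8(146), np.uint8(144), np.uint8(146)]
216 [np.uint8(146), np.uint8(146), np.uint8(147), np.uint8(146), np.uint8(146), np.uint8(146), np.uint8(146), np.uint8(145), np.uint8(146), np.uint8(146), np.uint8(147), np.uint8(147), np.uint8(147), np.uint8(146), np.uint8(146), np.uint8(146), np.uint8(146), np.uint8(145)]
218 [np.uint8(146), np.uint8(146), np.uint8(147), np.uint8(145), np.uint8(137), np.uint8(122), np.uint8(111), np.uint8(110), np.uint8(117), np.uint8(131), np.uint8(142), np.uint8(146), np.uint8(146), n
[... 1616 characters left out ...]
18), np.uint8(115), np.uint8(110), np.uint8(107), np.uint8(99)]
318 220 [494.6 163.5 180.8] [58.4  0.2 -9.5]
317 221 [494.1 163.6 182.8] [56.4 -0.4 -9.7]
318 222 [494.6 163.8 184.7] [54.5  0.2 -9.9]
318 224 [494.6 163.9 187.8] [51.4  0.1 -9.9]
318 230 [493.8 167.5 205.5] [ 33.7   0.1 -13.6]
298 240 [485.8 161.2 206. ] [33.2 -9.  -8.9]
338 240 [503.7 164.4 205.4] [33.7  9.2 -8.7]
317 234 [493.7 165.8 206.4] [ 32.8  -0.4 -12. ]
703 [ 32.13312592 -14.38842832 -14.86606889] [39.40843494 13.20058431 -0.73000647] ((-0.6053270101547241, -2.18314266204834), 13.80666732788086)
blade 24 [ 51.35930267  -1.40546756 -10.23656136] [60.57943754  0.17118637 -9.31768855] [55.72574602 -0.61414864 -9.68603376]
```

View pics/w3c.png

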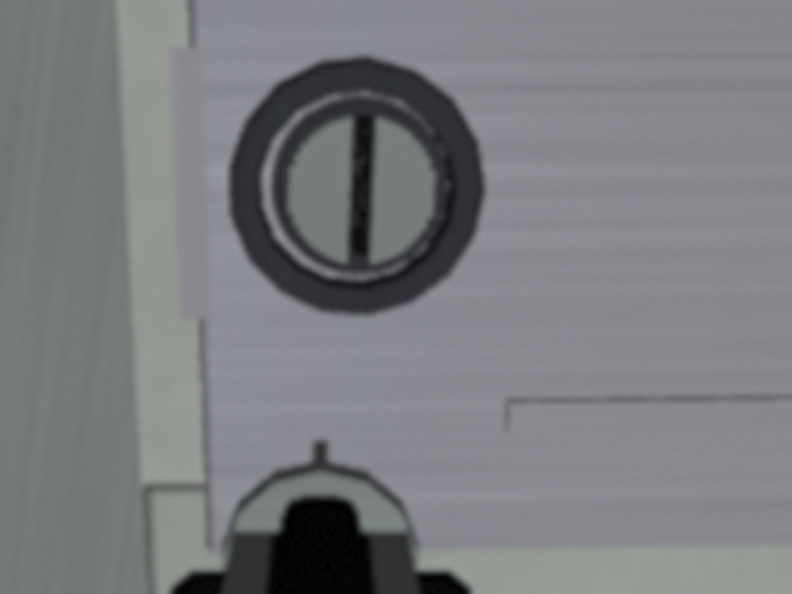

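Run:
```python
from h import *
go([495.1,199.5,210],down(8.7))
```

```text
turn [2.08 0.01 0.02] shift_now [ 29.19   7.33 -44.78] shift_after [ 29.2    5.69 -45.01]
```

Emit:
jog_arm --series '[[[2.1, 0, 0], [0, 0, 0], 1], [[0, 0, 0], [0, 2.8, -22.5], 1], [[0, 0, 0], [0, 2.9, -22.5], 1], [[0, 0, 0], [14, 0, 0], 1], [[0, 0, 0], [15, 0, 0], 1], [[0, 0, 0], [0, 0, 0], 1], [[0, 0, 0], [0, 0, 0], 1], [[0, 0, 0], [0, 0, 0], 1]]'

```text
clock: 8.18
eef_pos: [495.6, 199.4, 210.7]
tool_rot: [1.715, 1.57, 0.298]
force: [-0.9, -0.3, -0.9]
width: 9.2
```

Run:
```python
from h import *
p,r,s=pose(); print(s["clock"],p.round(2),s["force"].round(2),s["torque"].round(3))
go([495.1,199.5,210],down(8.7))
d=get_image("wrist"); np.savez("w4",**d)
P=cloud(d); T=r.inv().apply(P.reshape(-1,3)-p).reshape(P.shape)
m=(T[...,0]>44)&(T[...,0]<63)&(np.hypot(T[...,1],T[...,2])<14); q=T[m]; v,u=np.nonzero(m); print("blade",len(q),q.mean(0),q.min(0),q.max(0),u.min(),u.max(),v.min(),v.max())
save("w4c",d["img"][130:270,240:400],4.5)
```

```text
8.175 [495.57 199.4  210.69] [-0.89 -0.26 -0.94] [ 0.015 -0.058 -0.005]
turn [ 0.08 -0.01 -0.05] shift_now [ 0.68 -0.45 -0.17] shift_after [ 0.69 -0.45 -0.17]
blade 24 [55.73305114 -0.5606625  -9.73445638] [ 51.4880919   -1.34891716 -10.08741208] [59.92049627  0.2221155  -9.22035891] 315 318 219 224
```

View pics/w4c.png

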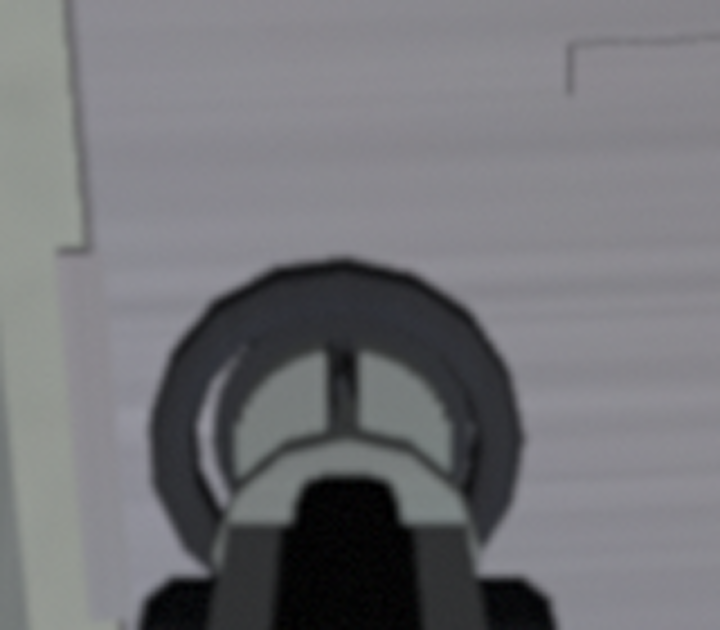

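Emit:
jog_arm --series '[[[0, 0, 0], [3, -0.2, 0], 1], [[0, 0, 0], [2, 0, 0], 1], [[0, 0, 0], [2, 0, 0], 1], [[0, 0, 0], [2, 0, 0], 1], [[0, 0, 0], [0, 0, 0], 1], [[0, 0, 0], [0, 0, 0], 1]]'

```text
clock: 8.98
eef_pos: [495.0, 199.7, 201.4]
tool_rot: [1.995, 1.571, 0.578]
force: [0.3, -0.8, 0.0]
width: 9.1
```

Emit:
jog_arm --series '[[[0, 0, 0], [1, 0, 0], 1], [[0, 0, 0], [1, 0, 0], 1], [[0, 0, 0], [0, 0, 0], 1]]'

```text
clock: 9.35
eef_pos: [494.9, 199.6, 199.2]
tool_rot: [-1.216, 1.571, -2.633]
force: [0.1, -0.4, -0.4]
width: 9.2
```

Emit:
jog_arm --series '[[[0, 0, 0], [1, 0, 0], 1], [[0, 0, 0], [1, 0, 0], 1], [[0, 0, 0], [0, 0, 0], 1]]'

```text
clock: 9.72
eef_pos: [495.0, 199.6, 197.2]
tool_rot: [-1.124, 1.571, -2.541]
force: [0.9, -0.1, -0.0]
width: 9.7
```

Emit:
jog_arm --series '[[[0, 0, 0], [1, 0, 0], 1], [[0, 0, 0], [0, 0, 0], 1], [[0, 0, 0], [0, 0, 0], 1]]'

```text
clock: 10.1
eef_pos: [495.0, 199.6, 196.4]
tool_rot: [1.618, 1.571, 0.201]
force: [0.3, -0.3, 0.8]
width: 9.0
```

Emit:
jog_arm --series '[[[0, 0, 0], [1, 0, 0], 1], [[0, 0, 0], [0, 0, 0], 1], [[0, 0, 0], [0, 0, 0], 1]]'

```text
clock: 10.48
eef_pos: [495.0, 199.6, 195.4]
tool_rot: [-0.289, 1.571, -1.706]
force: [-0.6, 0.5, 2.1]
width: 9.2
```

Emit:
jog_arm --series '[[[0, 0, 0], [1, 0, 0], 1], [[0, 0, 0], [0, 0, 0], 1], [[0, 0, 0], [0, 0, 0], 1]]'

```text
clock: 10.85
eef_pos: [494.9, 199.6, 194.4]
tool_rot: [-1.191, 1.571, -2.607]
force: [-1.0, -0.4, 3.2]
width: 9.3
```

Emit:
jog_arm --series '[[[0, 0, 0], [1, 0, 0], 1], [[0, 0, 0], [0, 0, 0], 1], [[0, 0, 0], [0, 0, 0], 1]]'

```text
clock: 11.22
eef_pos: [494.9, 199.6, 193.4]
tool_rot: [-1.025, 1.571, -2.442]
force: [-2.6, -0.9, 4.7]
width: 9.0
```

Emit:
jog_arm --series '[[[0, 0, 0], [0.7, 0, 0], 1], [[0, 0, 0], [0, 0, 0], 1], [[0, 0, 0], [0, 0, 0], 1]]'

```text
clock: 11.6
eef_pos: [494.9, 199.6, 192.7]
tool_rot: [-0.387, 1.571, -1.803]
force: [-2.5, -1.2, 5.9]
width: 9.2
```

Emit:
jog_arm --series '[[[0, 0, 0], [0.7, -0.3, 0], 1], [[0, 0, 0], [0, 0, 0], 1], [[0, 0, 0], [0, 0, 0], 1]]'

```text
clock: 11.98
eef_pos: [494.9, 199.6, 192.2]
tool_rot: [1.606, 1.57, 0.189]
force: [-1.7, -0.4, 5.7]
width: 9.2
```

Emit:
jog_arm --series '[[[0, 0, 0], [0.7, 0, 0], 1], [[0, 0, 0], [0, 0, 0], 1], [[0, 0, 0], [0, 0, 0], 1]]'

```text
clock: 12.35
eef_pos: [494.8, 199.6, 191.6]
tool_rot: [1.499, 1.57, 0.082]
force: [-1.6, -0.5, 7.2]
width: 9.3
```

Emit:
jog_arm --series '[[[0, 0, 0], [0.7, 0, 0], 1], [[0, 0, 0], [0, 0, 0], 1], [[0, 0, 0], [0, 0, 0], 1]]'

```text
clock: 12.72
eef_pos: [494.8, 199.6, 191.0]
tool_rot: [1.454, 1.57, 0.037]
force: [-2.1, -0.8, 9.2]
width: 9.2
```

Emit:
jog_arm --series '[[[0, 0, 0], [0.7, -0.2, 0], 1], [[0, 0, 0], [0, 0, 0], 1], [[0, 0, 0], [0, 0, 0], 1]]'

```text
clock: 13.1
eef_pos: [494.8, 199.6, 190.4]
tool_rot: [1.503, 1.57, 0.086]
force: [-3.0, -1.0, 9.0]
width: 9.3
```

Emit:
jog_arm --series '[[[0, 0, 0], [0.5, 0, 0], 1], [[0, 0, 0], [0, 0, 0], 1], [[0, 0, 0], [0, 0, 0], 1]]'

```text
clock: 13.48
eef_pos: [494.8, 199.6, 190.2]
tool_rot: [1.496, 1.57, 0.079]
force: [-2.0, -0.6, 10.2]
width: 9.0
```

Emit:
jog_arm --series '[[[0, 0, 0], [0.5, 0, 0], 1], [[0, 0, 0], [0, 0, 0], 1], [[0, 0, 0], [0, 0, 0], 1]]'

```text
clock: 13.85
eef_pos: [495.1, 199.7, 190.1]
tool_rot: [1.548, 1.569, 0.131]
force: [-3.2, -2.3, 14.1]
width: 9.7
```

Emit:
jog_arm --series '[[[0, 0, 0], [0.5, 0, 0], 1], [[0, 0, 0], [0, 0, 0], 1], [[0, 0, 0], [0, 0, 0], 1]]'

```text
clock: 14.22
eef_pos: [495.4, 199.8, 190.0]
tool_rot: [1.594, 1.568, 0.177]
force: [-3.4, -1.1, 16.6]
width: 9.0
```

Emit:
jog_arm --series '[[[5, 0, 0], [-0.3, -0.2, 0], 1], [[5, 0, 0], [0, 0, 0], 1], [[0, 0, 0], [0, 0, 0], 1]]'

```text
clock: 14.6
eef_pos: [495.3, 200.0, 190.1]
tool_rot: [1.856, 1.568, 0.264]
force: [-2.1, -1.7, 14.3]
width: 9.4
```

```bash
cat > st.py <<'E'
from h import *
p,r,s=pose(); y=r.as_matrix()[:,1]; a=np.degrees(np.arctan2(y[1],y[0]))
F=s["force"]; print(s["clock"],p.round(2),"yaw",a.round(2),"F",F.round(2),"Ftool",r.inv().apply(F).round(2),"T",s["torque"].round(3),"tilt",np.round(r.as_matrix()[:2,0]*1000,1),s["width"])
E
python3 st.py
```

```text
14.6 [495.27 200.   190.11] yaw -1.2 F [-2.12 -1.71 14.27] Ftool [-14.27  -2.05   1.74] T [-0.284  0.55   0.053] tilt [2.9 0.8] 9.424988544019573
```

Emit:
jog_arm --series '[[[5, 0, 0], [0, 0, 0], 1], [[5, 0, 0], [0, 0, 0], 1], [[0, 0, 0], [0, 0, 0], 1]]'

```text
clock: 14.98
eef_pos: [495.3, 200.0, 190.1]
tool_rot: [2.035, 1.568, 0.269]
force: [-1.8, -1.2, 14.3]
width: 9.1
```

```bash
python3 st.py
```

```text
14.975 [495.31 199.99 190.1 ] yaw -11.2 F [-1.83 -1.18 14.33] Ftool [-14.33  -1.53   1.49] T [-0.262  0.614 -0.002] tilt [3.  0.8] 9.137609849897116
```

Emit:
jog_arm --series '[[[4, 0, 0], [0, 0, 0], 1], [[4, 0, 0], [0, 0, 0], 1], [[0, 0, 0], [0, 0, 0], 1]]'

```text
clock: 15.35
eef_pos: [495.4, 200.0, 190.1]
tool_rot: [2.177, 1.568, 0.271]
force: [-2.8, -0.9, 14.2]
width: 9.2
```

Emit:
jog_arm --series '[[[4, 0, 0], [0, 0, 0], 1], [[4, 0, 0], [0, 0, 0], 1], [[0, 0, 0], [0, 0, 0], 1]]'

```text
clock: 15.72
eef_pos: [495.5, 199.9, 190.1]
tool_rot: [2.326, 1.567, 0.28]
force: [-1.9, -0.3, 13.3]
width: 9.5
```

```bash
python3 st.py
```

```text
15.725 [495.5  199.94 190.11] yaw -27.2 F [-1.87 -0.33 13.25] Ftool [-13.26  -1.48   1.12] T [-0.234  0.522  0.047] tilt [3.3 0.9] 9.4560135963922
```

Emit:
jog_arm --series '[[[4, 0, 0], [0, 0, 0], 1], [[4, 0, 0], [0, 0, 0], 1], [[4, 0, 0], [0, 0, 0], 1], [[0, 0, 0], [0, 0, 0], 1]]'

```text
clock: 16.23
eef_pos: [495.6, 199.9, 190.1]
tool_rot: [2.537, 1.567, 0.282]
force: [-2.5, -0.1, 13.6]
width: 8.7
```

```bash
python3 st.py
```

```text
16.225 [495.6  199.92 190.11] yaw -39.2 F [-2.54 -0.1  13.56] Ftool [-13.56  -1.87   1.64] T [-0.215  0.441 -0.015] tilt [3.4 1. ] 8.691441432133042
```

Emit:
jog_arm --series '[[[5, 0, 0], [0, 0, 0], 1], [[5, 0, 0], [0, 0, 0], 1], [[5, 0, 0], [0, 0, 0], 1], [[0, 0, 0], [0, 0, 0], 1]]'

```text
clock: 16.73
eef_pos: [495.7, 199.9, 190.1]
tool_rot: [2.763, 1.567, 0.247]
force: [-2.1, -1.0, 13.7]
width: 9.4
```

Emit:
jog_arm --series '[[[5, 0, 0], [0, 0, 0], 1], [[5, 0, 0], [0, 0, 0], 1], [[5, 0, 0], [0, 0, 0], 1], [[0, 0, 0], [0, 0, 0], 1]]'

```text
clock: 17.23
eef_pos: [495.8, 199.7, 190.1]
tool_rot: [2.992, 1.567, 0.214]
force: [-1.3, -0.8, 13.7]
width: 9.1
```

Emit:
jog_arm --series '[[[4, 0, 0], [0, 0, 0], 1], [[4, 0, 0], [0, 0, 0], 1], [[0, 0, 0], [0, 0, 0], 1]]'

```text
clock: 17.6
eef_pos: [495.9, 199.7, 190.1]
tool_rot: [3.132, 1.567, 0.213]
force: [-2.0, -1.4, 13.3]
width: 9.4
```

```bash
python3 st.py
```

```text
17.6 [495.88 199.67 190.15] yaw -77.2 F [-1.97 -1.39 13.32] Ftool [-13.33   0.92   2.17] T [-0.303  0.281  0.07 ] tilt [3.9 0.8] 9.421015226385178
```

Emit:
jog_arm --series '[[[4, 0, 0], [0, 0, 0], 1], [[4, 0, 0], [0, 0, 0], 1], [[0, 0, 0], [0, 0, 0], 1]]'

```text
clock: 17.98
eef_pos: [495.9, 199.6, 190.1]
tool_rot: [-3.031, 1.567, 0.195]
force: [-1.5, -1.1, 13.0]
width: 9.1
```

Emit:
jog_arm --series '[[[2, 0, 0], [0, 0, 0], 1], [[0, 0, 0], [0, 0, 0], 1], [[0, 0, 0], [0, 0, 0], 1]]'

```text
clock: 18.35
eef_pos: [495.9, 199.5, 190.1]
tool_rot: [-2.973, 1.567, 0.218]
force: [-2.0, -1.2, 13.0]
width: 9.5
```

```bash
python3 st.py
```

```text
18.35 [495.93 199.55 190.11] yaw -87.17 F [-1.97 -1.22 13.04] Ftool [-13.04   1.11   1.97] T [-0.317  0.323  0.023] tilt [3.8 0.9] 9.487246998331184
```

Emit:
jog_arm --series '[[[1, 0, 0], [0, 0, 0], 1], [[0, 0, 0], [0, 0, 0], 1], [[-2.5, 0, 0], [0, 0, 0], 1], [[-2.5, 0, 0], [0, 0, 0], 1], [[0, 0, 0], [-1.5, 0, 0], 1], [[0, 0, 0], [0, 0, 0], 1]]'

```text
clock: 19.1
eef_pos: [496.1, 199.7, 191.2]
tool_rot: [-3.007, 1.566, 0.254]
force: [-0.3, -1.2, 8.2]
width: 9.4
```

```bash
python3 st.py
```

```text
19.1 [496.14 199.68 191.22] yaw -83.19 F [-0.27 -1.18  8.22] Ftool [-8.22  1.13  0.37] T [-0.17  -0.104 -0.029] tilt [4.2 1.1] 9.361090568078229
```

Emit:
jog_arm --series '[[[0, 0, 0], [-1, 0, 0], 1], [[0, 0, 0], [-1, 0, 0], 1], [[0, 0, 0], [0, 0, 0], 1]]'

```text
clock: 19.48
eef_pos: [494.4, 199.5, 191.9]
tool_rot: [1.86, 1.571, -1.163]
force: [-0.8, 0.0, 0.7]
width: 8.7
```

```bash
python3 st.py
```

```text
19.475 [494.37 199.48 191.86] yaw -83.16 F [-0.78  0.03  0.72] Ftool [-0.72 -0.12  0.77] T [-0.01  -0.088  0.004] tilt [ 0.1 -0.2] 8.652415564451053
```

Emit:
jog_arm --series '[[[0, 0, 0], [-2, 0, 0], 1], [[0, 0, 0], [-3, 0, 0], 1], [[0, 0, 0], [-5, 0, 0], 1], [[0, 0, 0], [-20, 0, 0], 1], [[0, 0, 0], [-20, 0, 10], 1], [[0, 0, 0], [0, 0, 35], 1], [[0, 0, 0], [0, 0, 0], 1], [[0, 0, 0], [0, 0, 0], 1]]'

```text
clock: 20.48
eef_pos: [450.2, 194.4, 242.5]
tool_rot: [-2.891, 1.569, 0.37]
force: [-0.2, 1.5, -0.6]
width: 9.3
```

```bash
python3 st.py
python3 - <<'E'
from h import *
p,r,s=pose()
d=get_image("wrist"); np.savez("w5",**d); save("w5",d["img"])
P=cloud(d); T=r.inv().apply(P.reshape(-1,3)-p).reshape(P.shape)
m=(T[...,0]>42)&(T[...,0]<63)&(np.hypot(T[...,1],T[...,2])<14); q=T[m]; print("blade",len(q),q.mean(0),q.min(0),q.max(0))
m=(abs(T[...,0]-36)<6)&(np.hypot(T[...,1],T[...,2])<25); q=T[m]; print("flange",q.min(0),q.max(0))
E
```

```text
20.475 [450.23 194.4  242.54] yaw -83.16 F [-0.16  1.52 -0.62] Ftool [ 0.62 -1.52 -0.02] T [-0.006 -0.037 -0.038] tilt [1.3 0.5] 9.313805217138695
blade 24 [55.92274284 -0.33332281 -9.03858547] [51.71294204 -1.12250772 -9.43181524] [59.83816699  0.45000295 -8.52691582]
flange [ 32.35072645 -14.07210535 -14.26428414] [38.61718979 13.53588446  0.29633934]
```

View pics/w5.png

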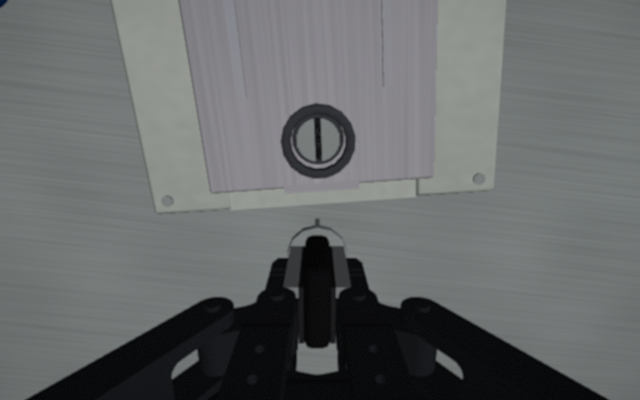

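```bash
python3 lock.py w5.npz 318 140
python3 - <<'E'
from h import *
for n in("w3","w5"):
    P=cloud(dict(np.load(n+".npz")))
    # unit case edges: points on case top
    q=P[(P[...,2]>108)&(P[...,2]<126)&(P[...,0]>440)&(P[...,0]<480)]; print(n,len(q),np.median(q[:,2]))
    h=P[(abs(P[...,0]-575)<8)&(abs(P[...,1]-212)<40)]; h2=P[(abs(P[...,0]-530)<8)&(abs(P[...,1]-205)<40)]
    h3=P[(abs(P[...,0]-472)<5)&(abs(P[...,1]-225)<10)]
    print([np.round(np.median(x[:,2]),2) if len(x) else None for x in(h,h2,h3)])
E
```

```text
ring z 137.34085539953603
[ 281  103   74   75 2891] [317.7 139.5]
ring ellipse ((493.70025634765625, 199.25811767578125), (45.62989044189453, 45.93281936645508), 99.76602935791016)
slot c [494.67327925 199.39874239] ang -170.71841047209486 [ 1.08283837 35.31730637]
278 150 [484.5 223.9 129.5]
378 140 [498.4 160.9 129.2]
458 140 [503.8 106.4 120.2]
w3 5071 119.8253451978471
[np.float64(132.79), np.float64(273.11), np.float64(135.44)]
w5 7898 119.83610326957279
[np.float64(130.39), np.float64(129.99), np.float64(129.43)]
```

Run:
```python
from h import *
for n in("w3","w5"):
    d=dict(np.load(n+".npz")); P=cloud(d); Z=P[...,2]
    m=(Z>100)&(Z<145)&(np.arange(400)[:,None]<300 if n=="w3" else np.arange(400)[:,None]<218)
    X=P[m]
    # front edge in unit frame: for bins along lock y, min lock x (iterate)
    th=np.radians(11.)
    a=X[:,0]*np.cos(th)+X[:,1]*np.sin(th); b=-X[:,0]*np.sin(th)+X[:,1]*np.cos(th)
    for nm,s,t,z0,z1 in(("front case",a,b,117,123),("hatch front",a,b,125,140)):
        k=(X[:,2]>z0)&(X[:,2]<z1); bb=np.arange(b[k].min()+8,b[k].max()-8,4); 
        v=np.array([s[k&(abs(t-c)<2)].min() if (k&(abs(t-c)<2)).any() else np.nan for c in bb]); ok=np.isfinite(v); ok&=abs(v-np.nanmedian(v))<4
        pf=np.polyfit(bb[ok],v[ok],1); print(n,nm,ok.sum(),"yaw",11-np.degrees(np.arctan(pf[0])),v[ok].min().round(1),v[ok].max().round(1))
    k=(X[:,2]>117)&(X[:,2]<123)
    for sg in(1,-1):
        aa=np.arange(a[k].min()+5,a[k].max()-5,4); v=np.array([(sg*b)[k&(abs(a-c)<2)].max() if (k&(abs(a-c)<2)).any() else np.nan for c in aa])
        ok=np.isfinite(v); ok&=abs(v-np.nanmedian(v))<4
        if ok.sum()>3: pf=np.polyfit(aa[ok],sg*v[ok],1); print(n,"side",sg,ok.sum(),"yaw",11+np.degrees(np.arctan(pf[0])))
```

```text
w3 front case 46 yaw 11.171842566952753 477.1 478.3
w3 hatch front 34 yaw 11.08088720495765 489.0 493.1
w3 side 1 57 yaw 10.718154071999267
w3 side -1 44 yaw 11.02879197853394
w5 front case 56 yaw 11.048290716510806 476.9 478.3
w5 hatch front 34 yaw 11.157335156135021 488.4 492.9
w5 side 1 32 yaw 11.21255840606847
w5 side -1 30 yaw 10.94519463108495
```

Run:
```python
from h import *
go([525,-259,175],down(-84.4))
```

```text
turn [ 1.22 -0.08  0.01] shift_now [ 67.33 459.02 -20.05] shift_after [ 67.4  458.47 -29.9 ]
```

Emit:
jog_arm --series '[[[1.2, 0, 0], [0, 0, 0], 1], [[0, 0, 0], [0, 57.3, -3.7], 1], [[0, 0, 0], [0, 57.3, -3.7], 1], [[0, 0, 0], [0, 57.3, -3.7], 1], [[0, 0, 0], [0, 57.3, -3.7], 1], [[0, 0, 0], [0, 57.3, -3.7], 1], [[0, 0, 0], [0, 57.3, -3.7], 1], [[0, 0, 0], [0, 57.3, -3.7], 1]]'

```text
clock: 21.52
eef_pos: [515.2, -204.7, 241.9]
tool_rot: [3.049, 1.571, 0.005]
force: [0.8, 0.9, 0.2]
width: 9.7
```

Emit:
jog_arm --series '[[[0, 0, 0], [0, 57.3, -3.7], 1], [[0, 0, 0], [34, 0, 0], 1], [[0, 0, 0], [33, 0, 0], 1], [[0, 0, 0], [0, 0, 0], 1], [[0, 0, 0], [0, 0, 0], 1], [[0, 0, 0], [0, 0, 0], 1]]'

```text
clock: 22.28
eef_pos: [525.0, -259.5, 176.6]
tool_rot: [2.597, 1.568, -0.446]
force: [-0.0, -0.2, 0.0]
width: 9.1
```

```bash
python3 st.py
python3 - <<'E'
from h import *
p,r,s=pose()
d=get_image("wrist"); np.savez("w6",**d); save("w6",d["img"])
P=cloud(d); T=r.inv().apply(P.reshape(-1,3)-p).reshape(P.shape)
m=(T[...,0]>42)&(T[...,0]<63)&(np.hypot(T[...,1],T[...,2])<14); q=T[m]; print("blade",len(q),q.mean(0),q.min(0),q.max(0))
Z=P[...,2]; m=(Z>28)&(Z<37)&(np.hypot(P[...,0]-521,P[...,1]+246)<95); print(cv2.minAreaRect(P[m][:,:2].astype(np.float32)))
h=(Z<24)&(np.hypot(P[...,0]-565,P[...,1]+255)<13); v,u=np.nonzero(h); print("hole px",h.sum(),u.min(),u.max(),v.min(),v.max())
E
```

```text
22.275 [ 525.05 -259.55  176.63] yaw -84.37 F [-0.   -0.17  0.04] Ftool [-0.04  0.16  0.02] T [-0.017  0.004  0.015] tilt [ 2.6 -1.3] 9.12925632206992
blade 23 [55.78790361 -0.31859052 -9.04549071] [50.03415323 -1.14051651 -9.79773277] [60.45586926  0.43186735 -8.74505257]
((520.9201049804688, -245.98660278320312), (50.1585693359375, 150.3086700439453), 78.50132751464844)
hole px 590 302 329 126 152
```

View pics/w6.png

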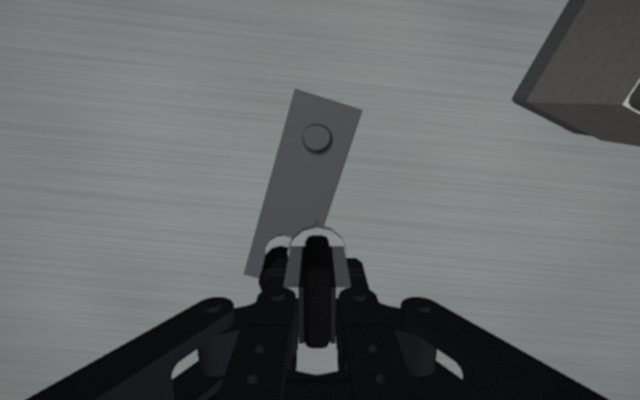

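Run:
```python
from h import *
d=dict(np.load("w6.npz")); P=cloud(d); M=d["cam_to_world"]; f=200/np.tan(np.radians(d["fovy"])/2)
for th in(24,28,31):
    h=((P[...,2]<th)&(np.hypot(P[...,0]-565,P[...,1]+255)<16)).astype(np.uint8)
    q=cv2.convexHull(np.argwhere(h)[:,::-1].astype(np.float32))[:,0]
    W=[]
    for u,v in q:
        D=M[:3,:3]@np.array([(u-d["cx"])/f,-(v-d["cy"])/f,-1.]); o=M[:3,3]; W.append((o+(34-o[2])/D[2]*D)[:2])
    print(th,h.sum(),cv2.fitEllipse(np.array(W,np.float32)))
p,r,s=pose(); R1=down(-84.4); off=R1.apply([0,-0.3,0.0]); print("off",off)
go(np.array([565.1,-255.0,106])-[off[0],off[1],0],R1)
```

```text
24 590 ((566.007568359375, -254.8917694091797), (19.337005615234375, 19.868494033813477), 2.3322384357452393)
28 616 ((565.743896484375, -254.9359588623047), (19.777402877807617, 20.210750579833984), 175.06739807128906)
31 641 ((565.4714965820312, -254.9010009765625), (20.251283645629883, 20.605504989624023), 5.42278528213501)
off [-0.02927487  0.29856822  0.        ]
turn [ 0.03 -0.13 -0.08] shift_now [ 70.67  -0.28 -40.26] shift_after [ 70.58  -0.21 -40.43]
```

Emit:
jog_arm --series '[[[0, 0, 0], [0, -0.2, -20.3], 1], [[0, 0, 0], [0, 0, -20.3], 1], [[0, 0, 0], [30, 0, 0], 1], [[0, 0, 0], [30, 0, 0], 1], [[0, 0, 0], [10, 0, 0], 1], [[0, 0, 0], [0, 0, 0], 1], [[0, 0, 0], [0, 0, 0], 1], [[0, 0, 0], [0, 0, 0], 1]]'

```text
clock: 23.32
eef_pos: [565.1, -255.4, 106.4]
tool_rot: [2.639, 1.569, -0.405]
force: [1.2, -0.5, -0.4]
width: 9.3
```

```bash
python3 st.py
python3 - <<'E'
from h import *
go([565.35,-255.25,96],down(-84.4))
E
```

```text
23.325 [ 565.1  -255.35  106.35] yaw -84.38 F [ 1.18 -0.55 -0.36] Ftool [ 0.36  0.66 -1.12] T [-0.047  0.06  -0.007] tilt [ 2.  -0.9] 9.349426123846976
turn [ 0.02 -0.11 -0.06] shift_now [10.35 -0.09 -0.24] shift_after [10.35 -0.08 -0.26]
```

Well centred; lower gently, home expected at TCP z ≈ 72.5.

Emit:
jog_arm --series '[[[0, 0, 0], [5, 0, -0.2], 1], [[0, 0, 0], [5, 0, 0], 1], [[0, 0, 0], [4, 0, 0], 1], [[0, 0, 0], [0, 0, 0], 1], [[0, 0, 0], [0, 0, 0], 1]]'

```text
clock: 23.95
eef_pos: [564.6, -255.0, 91.1]
tool_rot: [1.855, 1.571, -1.188]
force: [1.1, 0.8, -0.3]
width: 9.4
```

Emit:
jog_arm --series '[[[0, 0, 0], [4, 0, 0], 1], [[0, 0, 0], [4, 0, 0], 1], [[0, 0, 0], [4, 0, 0], 1], [[0, 0, 0], [3, 0, 0], 1], [[0, 0, 0], [0, 0, 0], 1], [[0, 0, 0], [0, 0, 0], 1]]'

```text
clock: 24.7
eef_pos: [564.7, -255.0, 76.2]
tool_rot: [2.834, 1.571, -0.21]
force: [-0.1, -0.4, -0.3]
width: 9.3
```

```bash
python3 st.py
```

```text
24.7 [ 564.67 -254.96   76.16] yaw -84.38 F [-0.1  -0.36 -0.33] Ftool [0.33 0.35 0.13] T [-0.054  0.003 -0.012] tilt [ 0.2 -0. ] 9.281157238617611
```

Emit:
jog_arm --series '[[[0, 0, 0], [1.5, 0, 0], 1], [[0, 0, 0], [1, 0, 0], 1], [[0, 0, 0], [0, 0, 0], 1], [[0, 0, 0], [0, 0, 0], 1]]'

```text
clock: 25.2
eef_pos: [564.6, -255.0, 73.6]
tool_rot: [2.879, 1.571, -0.164]
force: [0.0, 0.1, -0.9]
width: 9.6
```

Emit:
jog_arm --series '[[[0, 0, 0], [0.7, 0, 0], 1], [[0, 0, 0], [0, 0, 0], 1], [[0, 0, 0], [0, 0, 0], 1]]'

```text
clock: 25.58
eef_pos: [564.6, -255.0, 72.9]
tool_rot: [2.962, 1.571, -0.081]
force: [0.1, -0.5, -1.0]
width: 9.5
```

Emit:
jog_arm --series '[[[0, 0, 0], [0.7, 0, 0], 1], [[0, 0, 0], [0, 0, 0], 1], [[0, 0, 0], [0, 0, 0], 1]]'

```text
clock: 25.95
eef_pos: [564.7, -255.0, 72.7]
tool_rot: [2.872, 1.57, -0.172]
force: [-1.8, 0.1, 5.1]
width: 9.4
```

Emit:
jog_arm --series '[[[0, 0, 0], [-0.2, 0, 0], -1], [[0, 0, 0], [0, 0, 0], -1], [[0, 0, 0], [0, 0, 0], -1], [[0, 0, 0], [0, 0, 0], -1], [[0, 0, 0], [0, 0, 0], -1], [[0, 0, 0], [0, 0, 0], -1], [[0, 0, 0], [0, 0, 0], -1]]'

```text
clock: 26.82
eef_pos: [564.6, -254.9, 72.4]
tool_rot: [2.637, 1.571, -0.406]
force: [-0.3, 0.4, 0.4]
width: 85.1
```

Emit:
jog_arm --series '[[[0, 0, 0], [-15, 0, 0], -1], [[0, 0, 0], [-30, 0, 0], -1], [[0, 0, 0], [-40, 0, 0], -1], [[0, 0, 0], [-40, 0, 0], -1], [[0, 0, 0], [0, 0, 20], -1], [[0, 0, 0], [0, 0, 0], -1], [[0, 0, 0], [0, 0, 0], -1]]'

```text
clock: 27.7
eef_pos: [545.2, -256.7, 197.6]
tool_rot: [-2.931, 1.57, 0.309]
force: [-0.2, 0.0, 0.6]
width: 85.7
```

```bash
python3 st.py
python3 - <<'E'
from h import *
d=get_image("wrist"); np.savez("w7",**d)
s=get_image("scene"); a=get_image("side")
o=np.zeros((600,800,3),np.uint8)
o[:250,:400]=cv2.resize(s["img"],(400,250)); o[:250,400:]=cv2.resize(a["img"],(400,250)); o[250:,:560]=cv2.resize(d["img"],(560,350)); save("fin",o)
E
python3 key.py w7.npz 565 -255
```

```text
27.7 [ 545.21 -256.67  197.58] yaw -84.37 F [-0.21  0.02  0.56] Ftool [-0.56 -0.04  0.21] T [ 0.031  0.039 -0.014] tilt [0.6 0.2] 85.6534259597397
all 752 ((565.27734375, -254.6806182861328), (31.341230392456055, 9.941054344177246), 6.308590412139893) ztop 84.69363644250147
top 684 ((565.25439453125, -254.5807342529297), (31.379146575927734, 9.50872802734375), 5.8000593185424805) [ 565.66032513 -254.56615648   83.22130778]
flange 364 [ 565.4656082  -255.06715909   38.84000177] ((565.063232421875, -254.8627471923828), 13.279829978942871)
flange px 301 334 149 177
```

View pics/fin.png

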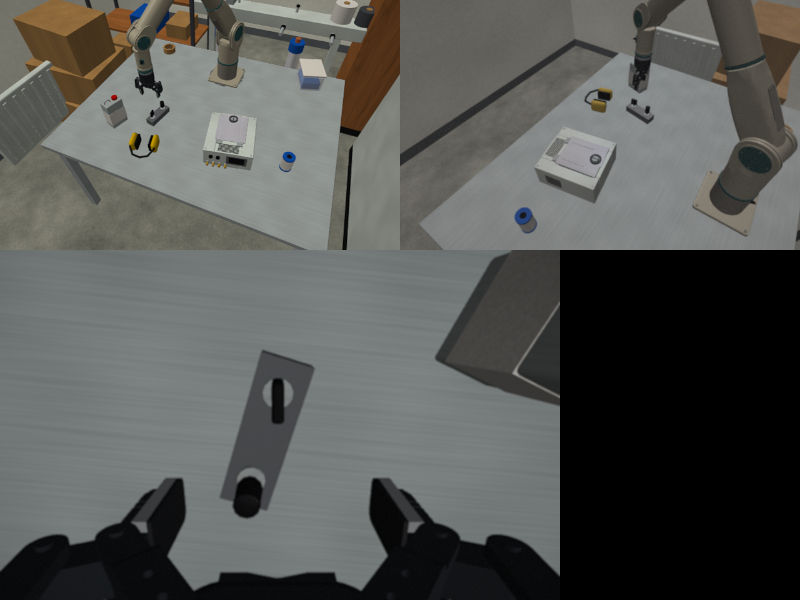

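The key is home in its hole: top at 84.7 mm and flange at 38.8 mm, as at the start. It stands upright at fin.png pixel (278,400), and everything else is in place. Handing in.

```bash
python3 -c "
from cell import *
print(finish_job())"
```

```text
the job is handed in; nothing more can be done
None
```

The hatch is locked shut and the key is back in its hole, standing upright and fully home. I handed the job in at about 28 s of the 72 s allowed.

- **Locking:** I set the blade in the slot and felt the hatch reach its firm stop at about 10 N. The press briefly peaked at about 17 N, and I turned the lock clockwise under 13–14 N.
- **Lock check:** The slot ended about 91.8° (1.60 rad) clockwise of its zero. That is just past the full quarter turn and short of the hard stop. It is an image measurement, and I judge it good to roughly half a degree. When I took the press off, the hatch stayed about 5 mm below its loose height, so the cam is holding it.
- **Key check:** The key's top is at 84.7 mm and its flange top at 38.8 mm, matching the start, and its position is within about 0.5 mm of where it was.
- **Surroundings:** The last pictures show nothing else moved, and the gripper was open and clear of everything.
- **Disagreement:** The scene and side cameras differed by up to about 10 mm in x, so I used the wrist camera for all fine positioning. No check failed.

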